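# Unclip the filter cover on the bookbinder's bench

## Robot

A 6-joint arm with a two-finger parallel gripper is mounted at the origin on the work surface. World frame = base frame: x ahead of the robot, y to its left, z up, the work surface at z = 0. Lengths are in m, angles in rad, forces in N, time in s.
With the tool pointing down it reaches from about 0.375 to 0.9 m from the base axis. Payload 3.1 kg.
Tool frame: the origin (TCP) lies on the centre line of the jaws, within the pads' length; the fingertips stand 8 mm ahead of it and the grasp point (between the pads) lies 11 mm behind it; z points along the fingers, y is the line along which they close (so a half turn about z gives the same grasp; the last joint's range is limited). The gripper opens to 85 mm and grips with 20 to 120 N. Pads are 22 mm wide; open, the fingers measure 114 mm over their backs; the gripper's body (76 mm by 85 mm) begins 54 mm behind the grasp point. The pads swing forward as they close: fully open they stand 13 mm farther back than shut.
Start: joints at [-1.345, 0.527, 1.433, -0, 1.181, -0.178], TCP at [0.246, -0.575, 0.239] pointing down, gripper open.
Joint ranges: [-3.08, 3.08], [-0.75, 2.2], [0.22, 2.44], [-1.43, 4.57], [0, 2.65], [-2.85, 2.85]. Speed limits (rad/s): [2.79, 2.79, 3.14, 3.14, 3.14, 3.14].

## Interface

Orientations are given as a unit quaternion [x, y, z, w].
In Python, from station import * gives the robot as it stands.
- The arm moves only by the tool play_rows, never from a script. Its argument "rows" is a list of rows, each a list of 3 entries, a list of its own where there are three numbers: the turn, a rotation vector about the tool's x, y, z in degrees, then the shift along the tool's x, y, z in mm, then the closure, from 0 (fully open) to 1 (shut). In form: [[[ax, ay, az], [dx, dy, dz], jaw], ...]. A call has 1 to 12 rows; each row shifts and turns the commanded pose from where the row before left it, along the tool's axes as they then stand; what a row does not reach is not made up. A row lasts 1/12 s, in which the tool goes at most 41.7 mm and 7.16 degrees, less where a joint would pass 70% of its speed; a pose out of reach is approached as far as the arm can. A call with a gripper value outside its range is refused whole. The fingers move at their own pace and stop on an object; "grip_force" is the grip in N (left out, the last holds). Time passes only in rows, so rows that do not move let the fingers close. It gives the time, the measured TCP pose, the force, the opening and the grip force at its end, in the units of the state.
- sense(): the state, without advancing time (a new reading comes with each control period).
- snapshot(name): name is "scene" or "top"; returns (picture, depth): 480x640x3 uint8, red, green, blue; 480x640 float32, m along the optical axis (not along the pixel's ray), 0 where there is no reading.
- get_calibration(name): a dict with "vfov" (degrees; the focal length in pixels is half the picture's height over the tangent of half this angle, whatever the lens; pixels are square), "cx", "cy" (the principal point, pixels), "xyz" and "attitude" of the camera in the world. Camera axes: x right, y down, z forward; pixel columns grow to the right and rows downward; lengths in m; the calibration is good to about 2 mm. A picture is of the moment at which its call begins. get_calibration takes no time and is no camera call.
- sign_off(): hands the job in; it is judged then, once.
The state is a dict: "t": time; "q": joint angles; "qd": joint speeds; "tau": joint torques, N m; "tcp_pos": TCP position; "tool_rot": TCP orientation; "force": force on the tool from outside, world axes, zero at the start; "ft_torque": the same for the moment, N m; "finger_gap": opening from 0.0 (shut) to 1.0 (fully open); "gripper_force": force on a finger pad.
Only numpy, scipy, OpenCV 4.12 (cv2) and the standard library are available. Lean on these libraries where they do the work, as an engineer would, in place of code of your own. Each camera call takes 0.05 s, during which the arm holds its last target. There are 200 camera calls.

## Task

The paper-dust filter in the box with the yellow cover is due for changing. Squeeze the two black snap tabs of the yellow cover together, lift the cover off its box and set it down gently, right way up, on the middle of the green cutting mat, then let go. Leave the filter box with the blue cover closed and alone.

Things in the scene. Friction and masses are not known exactly. Their poses are not given: they have to be found in the camera images.
- cover_yellow: Yellow clip-on cover, 130 x 102 mm (own x, y), 0.13 to 0.2 kg: 4 mm plate, top at z = +26 mm, with a 22 mm skirt that caps a grey box fixed to the table. Origin: centre of the skirt's lower edge, 40 mm above the table while clipped; z up. Has 2 mm sideways play on the box. Unclipped it lifts straight up (30 mm clears the box) and then stands level on its skirt.
- yellow_tabs (a point): Midpoint between the yellow cover's two black snap tabs, 17 mm above its plate, axes as the cover's. Tabs rise 34 mm from the plate, 24 mm wide (x), 6 mm thick, facing each other along y: outer faces 56 mm apart. Springs push them outwards (2 to 6 N each); each slides in up to 10 mm (36 mm apart). Squeezed to 46 mm or less they unhook; one alone frees nothing.
- cover_blue: A bystander: the same kind of cover with the same tabs and measures, in dark blue, clipped on the other grey filter box. Origin and axes as on the yellow cover. It must stay as it is.
- mat: The green cutting mat with a pale grid, 240 x 200 mm (own x by own y), 3 mm thick, fixed flat on the table. Origin: centre of its underside, at table height; z up.
Things that resemble listed ones, but are neither listed nor needed, are in the scene too. There is more than one size of the cover_yellow; the one meant has the size given above.

How it is judged:
At the end, for the whole second after the job is handed in: The yellow cover stands on its skirt on the green mat, right way up and level (within 10 degrees), its centre within 50 mm of the mat's centre, let go and at rest (under 20 mm/s); the blue cover is still clipped on its box, within 15 mm of where it was (horizontal distance between cover_yellow and mat below 0.05 m and z of cover_yellow in the frame of mat between -0.003 and 0.008 m and angle between cover_yellow's own z axis and vertical below 0.17 rad and linear speed of cover_yellow below 0.02 m/s and distance of cover_blue from where it was at the start of the episode below 0.015 m); the robot touches nothing.
It fails at once if the yellow cover is dropped or thrown: it moves at over 0.7 m/s (a free fall of 25 mm) with no finger on it (contact force between the fingers and cover_yellow below 0.05 N and linear speed of cover_yellow above 0.7 m/s).
It fails at once if the blue cover is shifted by more than 15 mm or pulled off its box (distance of cover_blue from where it was at the start of the episode above 0.015 m).
It also fails if it takes over 48 s, if anything falls off the work surface, if the arm or the gripper's body presses on something with over 40 N, if the wrist force passes 120 N, or if a joint passes its speed limit or range.

## Working session

There is one attempt and no reset: what is moved stays moved. The work goes in short steps, Python scripts to look and compute and a tool call to move; the robot and the scene stay as the last step left them, time stands still between calls to the robot, and variables do not carry over. Pictures are saved under pics/ and viewed, at most 10 in all, crops included, and the job is handed in when it is done.

Besides the shell and the picture viewer there is one more tool, called by a JSON object that holds its "name" and its "arguments". play_rows: Moves the arm, as the interface text tells. Its arguments: {"type":"object","properties":{"rows":{"type":"array","items":{"type":"array"}},"grip_force":{"type":"number"}},"required":["rows"]}

```bash
mkdir -p pics; cat > h.py <<'E'
from station import *
import numpy as np, cv2
from scipy.spatial.transform import Rotation as R
def cam(n):
    c=get_calibration(n); return c
def cloud(n):
    im,d=snapshot(n); c=get_calibration(n)
    f=240/np.tan(np.radians(c["vfov"])/2)
    v,u=np.mgrid[0:480,0:640]
    P=np.stack([(u-c["cx"])/f*d,(v-c["cy"])/f*d,d],-1)
    a=np.array(c["attitude"]); M=R.from_quat(a).as_matrix() if a.size==4 else a
    W=P@M.T+np.array(c["xyz"]); W[d==0]=np.nan
    return im,d,W
E
python3 - <<'E'
from h import *
for n in("scene","top"):
    print(get_calibration(n))
    im,d,W=cloud(n); np.save(n+".npy",W); cv2.imwrite(f"pics/{n}0.png",im[...,::-1])
print(sense())
E
```

```text
{'vfov': 45.19949512787713, 'cx': 316.6858342673138, 'cy': 244.92409928958182, 'xyz': array([0.77294359, 0.58106813, 0.85893508]), 'attitude': array([ 0.26075025,  0.89466993, -0.34633649, -0.10782416])}
{'vfov': 44.45502953022963, 'cx': 322.6558615043273, 'cy': 229.28777067976395, 'xyz': array([1.40203893e-01, 8.05385311e-04, 1.33048045e+00]), 'attitude': array([-0.6687931 ,  0.73644613, -0.07553374,  0.06824616])}
{'t': 0.1, 'q': array([-1.34545244e+00,  5.28413958e-01,  1.43375502e+00,  1.49316164e-05,
        1.18141913e+00, -1.78495051e-01]), 'qd': array([-4.92682542e-04, -7.36964916e-05, -3.58745651e-03, -5.08766147e-04,
        7.97553461e-04,  1.27095763e-03]), 'tau': array([ 1.76326324e-05, -4.43305707e+01, -1.78585929e+01, -3.05909671e-04,
        3.85670617e-03,  9.93021985e-06]), 'tcp_pos': array([ 0.24548678, -0.57409296,  0.23841252]), 'tool_rot': array([ 9.79683515e-01,  2.00547288e-01, -1.64667514e-05, -9.97612841e-04]), 'force': array([-0.37344311, -0.3503188 , -0.44197959]), 'ft_torque': array([-0.03908612, -0.02509985,  0.00669788]), 'gripper_force': 0.0, 'finger_gap': 0.9990091500569944}
```

View pics/top0.png

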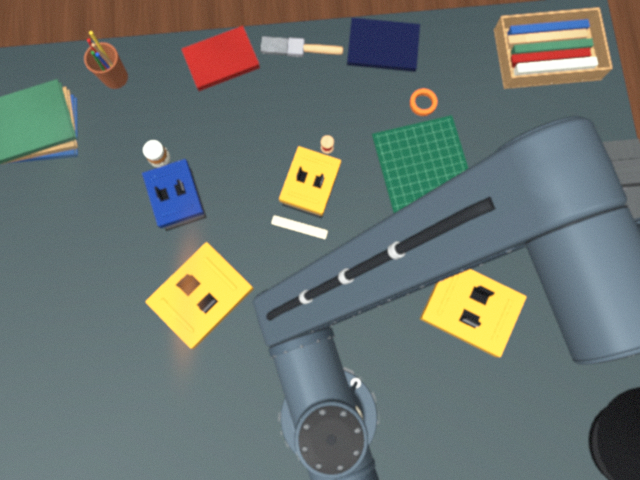

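View pics/scene0.png

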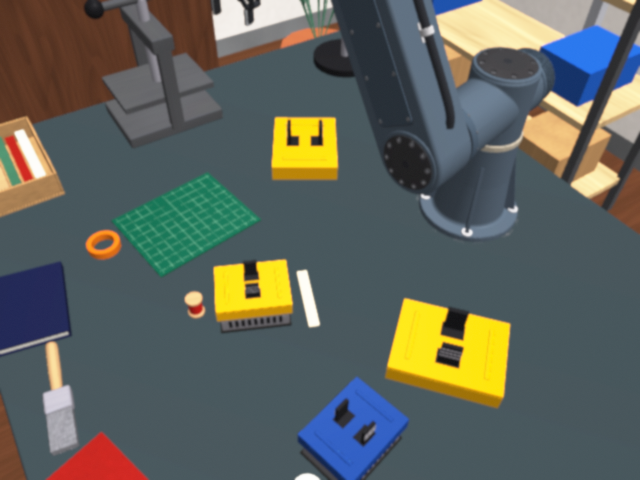

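Three yellow covers, by top-picture pixel: A (310,180) on a visible grey box, B (200,295) large, and C (473,311). The blue cover is at (173,193) and the mat at (420,165). Next I'll measure their sizes and heights.

```bash
cat >> h.py <<'E'
def blobs(im,W,lo,hi,zmin=-1,zmax=2,amin=300):
    hsv=cv2.cvtColor(im,cv2.COLOR_RGB2HSV)
    m=cv2.inRange(hsv,lo,hi)
    n,L,s,c=cv2.connectedComponentsWithStats(m)
    for i in range(1,n):
        if s[i,4]<amin: continue
        p=W[L==i]; p=p[~np.isnan(p).any(1)]
        zt=np.percentile(p[:,2],70)
        t=p[abs(p[:,2]-zt)<.006]
        r=cv2.minAreaRect((t[:,:2]*1000).astype(np.float32))
        print("px",c[i].round(),"n",s[i,4],"z",zt.round(4),"rect mm",np.round(r[0],1),np.round(r[1],1),round(r[2],1))
E
python3 - <<'E'
from h import *
for n in("top","scene"):
    im=cv2.imread(f"pics/{n}0.png")[...,::-1].copy(); W=np.load(n+".npy")
    print(n,"yellow"); blobs(im,W,(20,150,120),(35,255,255))
    print("green"); blobs(im,W,(65,100,50),(85,255,255))
    print("blue"); blobs(im,W,(105,150,60),(125,255,255))
im=cv2.imread("pics/top0.png"); cv2.imwrite("pics/cropA.png",cv2.resize(im[130:240,130:360],None,fx=3.4,fy=3.4,interpolation=3))
W=np.load("top.npy")
for px in [(310,180),(304,174),(319,181),(300,212)]: print(px,W[px[1],px[0]])
E
```

```text
top yellow
px [310. 180.] n 2363 z 0.0667 rect mm [517.6  -7.2] [102.3 131.6] 65.7
px [199. 295.] n 5043 z 0.0383 rect mm [287.7 260.6] [146.6 184.3] 40.3
px [475. 310.] n 4924 z 0.0375 rect mm [ 201.7 -338.8] [186.9 147.5] 57.8
green
px [552.  46.] n 433 z 0.0451 rect mm [ 798.4 -615.7] [ 18.5 188.7] 0.2
px [ 29. 120.] n 3419 z 0.0614 rect mm [723.8 621.2] [152.5 170.7] 13.4
px [419. 158.] n 5810 z 0.0034 rect mm [ 552.3 -278.3] [201.  202.9] 8.3
blue
px [549.  27.] n 486 z 0.0449 rect mm [ 848.7 -616.6] [ 20.5 191.6] 0.5
px [172. 193.] n 2380 z 0.0671 rect mm [517.5 302. ] [132.1 101.3] 13.6
scene yellow
px [304. 149.] n 3605 z 0.0377 rect mm [ 202.4 -340.2] [196.1 145.8] 58.0
px [252. 291.] n 3625 z 0.0666 rect mm [518.8  -6.6] [106.  129.9] 65.7
px [450. 354.] n 8524 z 0.038 rect mm [289.7 261.4] [149.5 186.1] 40.3
green
px [185. 223.] n 8091 z 0.0037 rect mm [ 530.5 -280.4] [244.6 207.3] 8.3
blue
px [449.   4.] n 349 z -0.1689 rect mm [ -885.  -1023.7] [ 22.8 143.7] 88.3
px [581.  62.] n 3770 z -0.0848 rect mm [-876.3 -406.7] [439.  207.5] 28.2
px [629.  66.] n 496 z -0.1046 rect mm [-1025.4  -297.2] [ 9.  77.1] 88.9
px [ 16. 306.] n 1622 z 0.0186 rect mm [ 877.2 -220.2] [164.1  67.5] 77.2
px [353. 431.] n 5856 z 0.0668 rect mm [519.  302.7] [130.9 102.2] 13.8
(310, 180) [ 0.51573712 -0.00762668  0.06441175]
(304, 174) [0.53175207 0.00450409 0.06187548]
(319, 181) [ 0.50215107 -0.026764    0.09624207]
(300, 212) [nan nan nan]
```

View pics/cropA.png

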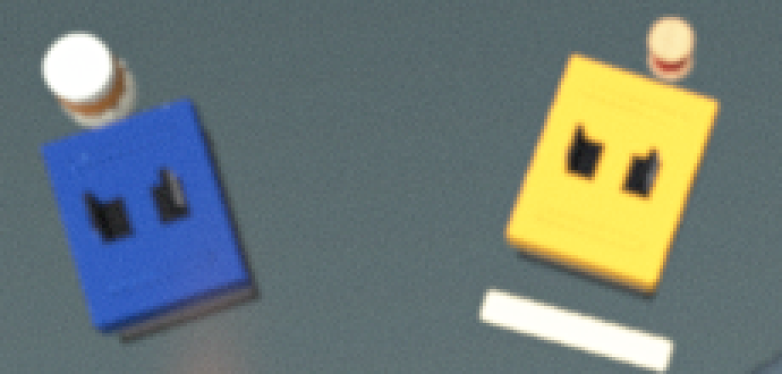

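Cover A (top pixel 310,180) matches: it measures 102 x 131 mm, its plate is at z 0.067 and it sits on a grey box. B and C are 147 x 186 mm decoys. Its centre is about (0.518, -0.007), with the tab axis at 65.7°. The mat centre is about (0.530, -0.280). I'll turn the tool by 47.4° first.

{"name": "play_rows", "arguments": {"rows": [[[0,0,6.8],[0,0,0],0],[[0,0,6.8],[0,0,0],0],[[0,0,6.8],[0,0,0],0],[[0,0,6.8],[0,0,0],0],[[0,0,6.8],[0,0,0],0],[[0,0,6.8],[0,0,0],0],[[0,0,6.6],[0,0,0],0],[[0,0,0],[0,0,0],0]], "grip_force": 40}}

```text
t: 0.77
tcp_pos: [0.2455, -0.5743, 0.2388]
tool_rot: [0.977, -0.211, -0.0, -0.001]
force: [0.2, -0.1, -0.2]
finger_gap: 0.992
gripper_force: 0.0
```

```bash
cat >> h.py <<'E'
def to(p,yw=None):
    s=sense(); M=R.from_quat(s["tool_rot"]).as_matrix()
    print("t",s["t"],"tcp",s["tcp_pos"].round(4),"yaw y",np.degrees(np.arctan2(M[1,1],M[0,1])).round(2),"z",M[:,2].round(3),"gap",round(s["finger_gap"],3),"F",s["force"].round(1),"gf",s["gripper_force"])
    print("shift mm",((np.array(p)-s["tcp_pos"])@M*1000).round(1))
E
python3 -c "
from h import *
to([.518,-.007,.2])"
```

```text
t 0.7667 tcp [ 0.2455 -0.5743  0.2388] yaw y -114.37 z [-0.     0.001 -1.   ] gap 0.992 F [ 0.2 -0.1 -0.2] gf 0.0
shift mm [  14.1 -629.2   39.4]
```

{"name": "play_rows", "arguments": {"rows": [[[0,0,0],[1,-26,0],0],[[0,0,0],[1,-26,0],0],[[0,0,0],[1,-26,0],0],[[0,0,0],[1,-26,0],0],[[0,0,0],[1,-26,0],0],[[0,0,0],[1,-26,0],0],[[0,0,0],[1,-26,0],0],[[0,0,0],[1,-26,0],0],[[0,0,0],[1,-26,0],0],[[0,0,0],[1,-26,0],0],[[0,0,0],[1,-26,0],0],[[0,0,0],[1,-26,0],0]]}}

```text
t: 1.77
tcp_pos: [0.385, -0.2939, 0.2392]
tool_rot: [0.978, -0.209, -0.0, -0.0]
force: [0.4, -0.2, -0.6]
finger_gap: 1.001
gripper_force: 0.0
```

{"name": "play_rows", "arguments": {"rows": [[[0,0,0],[1,-26,3],0],[[0,0,0],[1,-26,3],0],[[0,0,0],[0,-26,3],0],[[0,0,0],[0,-26,3],0],[[0,0,0],[0,-26,3],0],[[0,0,0],[0,-26,3],0],[[0,0,0],[0,-26,3],0],[[0,0,0],[0,-26,3],0],[[0,0,0],[0,-26,3],0],[[0,0,0],[0,-26,3],0],[[0,0,0],[0,-26,3],0],[[0,0,0],[0,-26,3],0]]}}

```text
t: 2.77
tcp_pos: [0.515, -0.0103, 0.203]
tool_rot: [0.978, -0.209, -0.0, 0.0]
force: [0.7, -0.2, -1.1]
finger_gap: 0.999
gripper_force: 0.0
```

{"name": "play_rows", "arguments": {"rows": [[[0,0,0],[0,-5,3],0],[[0,0,0],[0,0,0],0],[[0,0,0],[0,0,0],0]]}}

```text
t: 3.02
tcp_pos: [0.5163, -0.0072, 0.2]
tool_rot: [0.978, -0.209, -0.001, 0.0]
force: [-0.8, -0.0, -0.5]
finger_gap: 1.002
gripper_force: 0.0
```

```bash
python3 - <<'E'
from h import *
to([.518,-.007,.115])
im,d,W=cloud("scene"); cv2.imwrite("pics/s1.png",cv2.resize(im[130:390,130:480],None,fx=2.2,fy=2.2))
print("yellow");blobs(im,W,(20,150,120),(35,255,255))
print("green"); blobs(im,W,(65,100,50),(85,255,255))
it,d,Wt=cloud("top"); print("top");blobs(it,Wt,(20,150,120),(35,255,255)); blobs(it,Wt,(65,100,50),(85,255,255))
# tabs: original scene + top clouds, points above plate near A
for n in("scene","top"):
    V=np.load(n+".npy").reshape(-1,3); k=(abs(V[:,0]-.518)<.045)&(abs(V[:,1]+.007)<.045)&(V[:,2]>.08)&(V[:,2]<.108)
    e=np.array([np.cos(np.radians(65.7)),np.sin(np.radians(65.7))]); g=np.array([e[1],-e[0]])
    q=V[k]; a=(q[:,:2]-[.518,-.007])@e*1000; b=(q[:,:2]-[.518,-.007])@g*1000
    for s in(1,-1):
        m=a*s>0; print(n,s,m.sum(),"along y",np.percentile(a[m],[3,50,97]).round(1),"along x",np.percentile(b[m],[3,50,97]).round(1),"z",q[m,2].max().round(4))
E
```

```text
t 3.0167 tcp [ 0.5163 -0.0072  0.2   ] yaw y -114.12 z [-0.001 -0.    -1.   ] gap 1.002 F [-0.8 -0.  -0.5] gf 0.0
shift mm [ 1.5 -0.9 85. ]
yellow
px [304. 149.] n 3603 z 0.0378 rect mm [ 202.3 -339.7] [195.6 145.9] 57.7
px [252. 291.] n 3629 z 0.0666 rect mm [518.3  -7.8] [107.6 129.8] 65.6
px [450. 354.] n 8538 z 0.038 rect mm [288.8 260.6] [149.1 186.1] 40.5
green
px [180. 224.] n 7494 z 0.0037 rect mm [ 530.1 -280.5] [245.2 206.2] 8.1
top
px [450. 317.] n 342 z 0.0359 rect mm [ 184.3 -284. ] [229.8 113.7] 19.4
px [553.  46.] n 408 z 0.045 rect mm [ 798.6 -615.3] [ 18.9 187.4] 0.4
px [ 27. 120.] n 3053 z 0.0615 rect mm [722.7 617.6] [179. 145.] 0.8
px [425. 172.] n 8302 z 0.0035 rect mm [ 531.9 -280.9] [242.4 201.8] 8.3
scene 1 146 along y [22.7 27.2 29.7] along x [-10.5   0.7  12.2] z 0.1042
scene -1 135 along y [-27.2 -23.2 -20.5] along x [-10.6   0.7  11.5] z 0.1035
top 1 46 along y [21.6 23.9 27.5] along x [-12.7  -2.5  10. ] z 0.1042
top -1 46 along y [-28.9 -26.2 -22.6] along x [-12.4  -1.4  10.4] z 0.1042
```

View pics/s1.png

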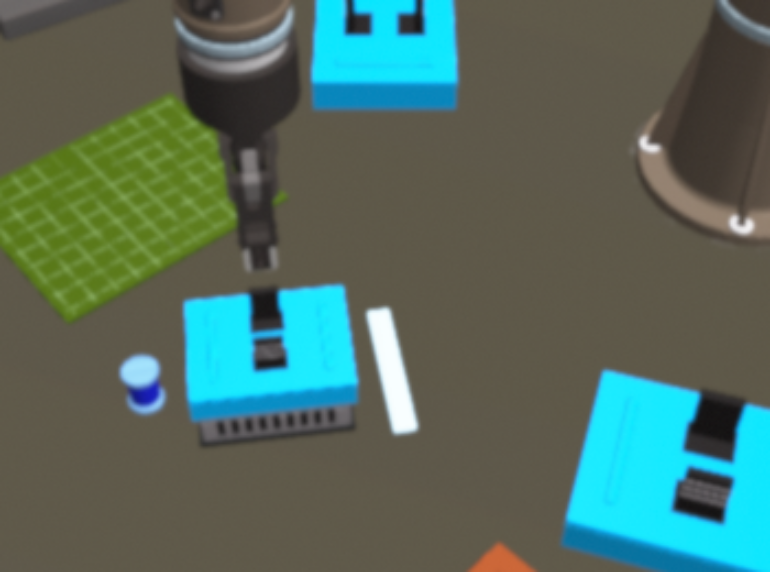

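The picture (saved with red and blue swapped) shows the gripper above cover A and the tab pair in line with the jaws, at about crop pixel (265,325). Both cameras agree on the centre to within 1 mm. I'll go down to TCP z of about 0.080, which puts the tips 5 mm or more above the plate.

{"name": "play_rows", "arguments": {"rows": [[[0,0,0],[1,-1,15],0],[[0,0,0],[0,0,15],0],[[0,0,0],[0,0,15],0],[[0,0,0],[0,0,15],0],[[0,0,0],[0,0,15],0],[[0,0,0],[0,0,10],0],[[0,0,0],[0,0,10],0],[[0,0,0],[0,0,10],0],[[0,0,0],[0,0,8],0],[[0,0,0],[0,0,7],0],[[0,0,0],[0,0,0],0],[[0,0,0],[0,0,0],0]]}}

```text
t: 4.12
tcp_pos: [0.5181, -0.0065, 0.0801]
tool_rot: [0.978, -0.21, -0.0, -0.0]
force: [0.0, 0.9, 0.0]
finger_gap: 1.002
gripper_force: 0.0
```

{"name": "play_rows", "arguments": {"rows": [[[0,0,0],[0,0,0],0.2],[[0,0,0],[0,0,0],0.3],[[0,0,0],[0,0,0],0.4],[[0,0,0],[0,0,0],0.5],[[0,0,0],[0,0,0],0.6],[[0,0,0],[0,0,0],0.7],[[0,0,0],[0,0,0],0.7],[[0,0,0],[0,0,0],0.7],[[0,0,0],[0,0,0],0.7],[[0,0,0],[0,0,0],0.7],[[0,0,0],[0,0,0],0.7],[[0,0,0],[0,0,0],0.7]]}}

```text
t: 5.12
tcp_pos: [0.5188, -0.0069, 0.0823]
tool_rot: [0.978, -0.21, 0.001, 0.0]
force: [-3.5, -1.0, 13.0]
finger_gap: 0.375
gripper_force: 39.2
```

```bash
python3 -c "
from h import *
to([.518,-.007,.15])"
```

```text
t 5.1167 tcp [ 0.5188 -0.0069  0.0823] yaw y -114.25 z [ 0.002 -0.001 -1.   ] gap 0.375 F [-3.5 -1.  13. ] gf 39.23562169075012
shift mm [ -0.5   0.4 -67.7]
```

The jaws stopped on something at a gap of 0.375, with 39 N of grip. I'll lift gently and check.

{"name": "play_rows", "arguments": {"rows": [[[0,0,0],[0,0,-4],0.7],[[0,0,0],[0,0,-4],0.7],[[0,0,0],[0,0,-6],0.7],[[0,0,0],[0,0,-6],0.7],[[0,0,0],[0,0,-6],0.7],[[0,0,0],[0,0,-8],0.7],[[0,0,0],[0,0,-8],0.7],[[0,0,0],[0,0,-8],0.7],[[0,0,0],[0,0,-8],0.7],[[0,0,0],[0,0,0],0.7]]}}

```text
t: 5.95
tcp_pos: [0.5193, -0.0067, 0.1402]
tool_rot: [0.978, -0.21, 0.002, -0.0]
force: [1.3, -0.6, -1.7]
finger_gap: 0.367
gripper_force: 41.2
```

```bash
python3 - <<'E'
from h import *
to([.531,-.2805,.18])
im,d,W=cloud("scene"); cv2.imwrite("pics/s2.png",cv2.resize(im[100:360,130:480],None,fx=2.2,fy=2.2)[...,::-1])
blobs(im,W,(20,150,120),(35,255,255))
E
```

```text
t 5.95 tcp [ 0.5193 -0.0067  0.1402] yaw y -114.26 z [ 0.004 -0.001 -1.   ] gap 0.367 F [ 1.3 -0.6 -1.7] gf 41.17452263832092
shift mm [123.3 244.8 -39.5]
px [306. 151.] n 3358 z 0.0378 rect mm [ 202.4 -339.7] [193.8 145.7] 58.0
px [249. 271.] n 3748 z 0.1241 rect mm [520.3  -4.9] [106.1 129.7] 65.7
px [450. 354.] n 8544 z 0.038 rect mm [288.8 260.7] [149.6 186.2] 40.6
```

View pics/s2.png

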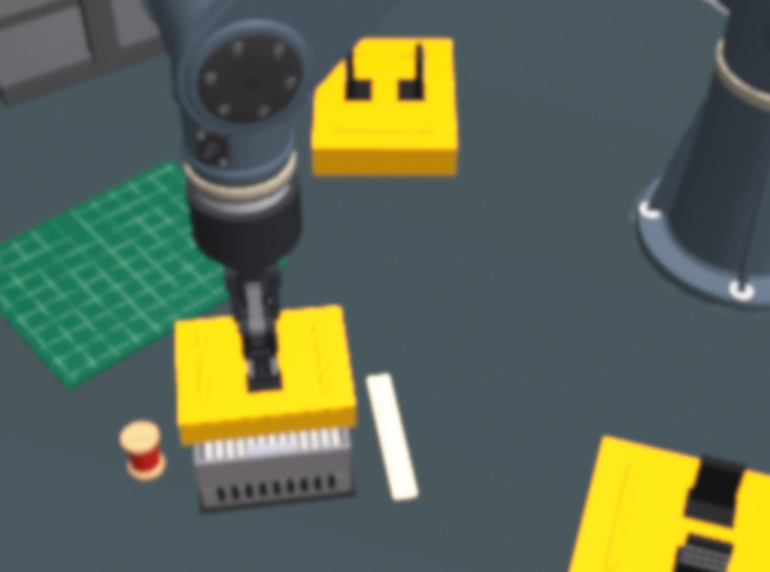

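The cover is off, level and held: plate z is 0.124, crop pixel (265,370), and the box is visible below it. I'll carry it over the mat.

{"name": "play_rows", "arguments": {"rows": [[[0,0,0],[0,0,-10],0.7],[[0,0,0],[0,0,-10],0.7],[[0,0,0],[0,0,-10],0.7],[[0,0,0],[3,6,-5],0.7],[[0,0,0],[6,12,0],0.7],[[0,0,0],[9,18,0],0.7],[[0,0,0],[10,20,0],0.7],[[0,0,0],[10,20,0],0.7],[[0,0,0],[10,20,0],0.7],[[0,0,0],[10,20,0],0.7],[[0,0,0],[10,20,0],0.7],[[0,0,0],[10,20,0],0.7]]}}

```text
t: 7.0
tcp_pos: [0.525, -0.1825, 0.1738]
tool_rot: [0.978, -0.21, 0.0, 0.0]
force: [-0.0, 0.2, -1.3]
finger_gap: 0.369
gripper_force: 41.2
```

{"name": "play_rows", "arguments": {"rows": [[[0,0,0],[10,20,0],0.7],[[0,0,0],[10,20,0],0.7],[[0,0,0],[10,20,0],0.7],[[0,0,0],[8,16,0],0.7],[[0,0,0],[5,9,0],0.7],[[0,0,0],[2,4,0],0.7],[[0,0,0],[0,0,0],0.7],[[0,0,0],[0,0,0],0.7],[[0,0,0],[0,0,0],0.7]]}}

```text
t: 7.75
tcp_pos: [0.5293, -0.279, 0.1731]
tool_rot: [0.978, -0.21, -0.001, -0.001]
force: [-0.6, 0.5, -1.2]
finger_gap: 0.37
gripper_force: 41.2
```

```bash
python3 - <<'E'
from h import *
to([.531,-.2805,.045])
im,d,W=cloud("scene")
blobs(im,W,(20,150,120),(35,255,255))
E
```

```text
t 7.75 tcp [ 0.5293 -0.279   0.1731] yaw y -114.21 z [-0.001  0.001 -1.   ] gap 0.37 F [-0.6  0.5 -1.2] gf 41.17848873138428
shift mm [  2.3   0.8 128.1]
px [304. 149.] n 3602 z 0.0377 rect mm [ 203.3 -338.3] [196.5 145.8] 57.8
px [176. 170.] n 2782 z 0.1567 rect mm [ 530.8 -276. ] [111.5 130.3] 65.8
px [450. 354.] n 8526 z 0.038 rect mm [288.8 260.4] [149.9 186.4] 40.8
```

{"name": "play_rows", "arguments": {"rows": [[[0,0,0],[0,2,8],0.7],[[0,0,0],[0,2,15],0.7],[[0,0,0],[0,0,18],0.7],[[0,0,0],[0,0,18],0.7],[[0,0,0],[0,0,18],0.7],[[0,0,0],[0,0,15],0.7],[[0,0,0],[0,0,12],0.7],[[0,0,0],[0,0,8],0.7],[[0,0,0],[0,0,5],0.7],[[0,0,0],[0,0,3],0.7],[[0,0,0],[0,0,1],0.7],[[0,0,0],[0,0,0],0.7]]}}

```text
t: 8.8
tcp_pos: [0.5283, -0.2842, 0.0526]
tool_rot: [0.978, -0.21, 0.0, 0.0]
force: [0.3, -0.9, -1.3]
finger_gap: 0.372
gripper_force: 41.2
```

{"name": "play_rows", "arguments": {"rows": [[[0,0,0],[0,0,1],0.7],[[0,0,0],[0,0,1],0.7],[[0,0,0],[0,0,1],0.7],[[0,0,0],[0,0,1],0.7],[[0,0,0],[0,0,1],0.7],[[0,0,0],[0,0,0],0.7],[[0,0,0],[0,0,0],0.7]]}}

```text
t: 9.38
tcp_pos: [0.5279, -0.284, 0.0472]
tool_rot: [0.978, -0.21, -0.0, -0.0]
force: [0.4, -0.2, -0.7]
finger_gap: 0.37
gripper_force: 41.2
```

```bash
python3 - <<'E'
from h import *
to([.531,-.2805,.045])
im,d,W=cloud("scene")
blobs(im,W,(20,150,120),(35,255,255))
E
```

```text
t 9.3833 tcp [ 0.5279 -0.284   0.0472] yaw y -114.26 z [-0.  0. -1.] gap 0.37 F [ 0.4 -0.2 -0.7] gf 41.17891788482666
shift mm [ 1.3 -4.5  2.2]
px [304. 149.] n 3605 z 0.0378 rect mm [ 203.1 -338.9] [194.2 146. ] 57.9
px [185. 215.] n 2443 z 0.031 rect mm [ 529.2 -282.3] [107.8 131.1] 65.9
px [450. 354.] n 8531 z 0.0379 rect mm [289.  260.6] [150.  186.4] 40.1
```

About 2 mm is left. I'll lower until contact shows.

{"name": "play_rows", "arguments": {"rows": [[[0,0,0],[0,0,1],0.7],[[0,0,0],[0,0,0.5],0.7],[[0,0,0],[0,0,0.5],0.7],[[0,0,0],[0,0,0],0.7],[[0,0,0],[0,0,0],0.7]]}}

```text
t: 9.85
tcp_pos: [0.528, -0.2841, 0.0456]
tool_rot: [0.978, -0.21, 0.0, 0.0]
force: [-0.0, 0.1, 1.7]
finger_gap: 0.371
gripper_force: 42.0
```

The force changed sign, so the skirt is on the mat. I'll release slowly.

{"name": "play_rows", "arguments": {"rows": [[[0,0,0],[0,0,0],0.6],[[0,0,0],[0,0,0],0.55],[[0,0,0],[0,0,0],0.5],[[0,0,0],[0,0,0],0.4],[[0,0,0],[0,0,0],0.3],[[0,0,0],[0,0,0],0.2],[[0,0,0],[0,0,0],0.1],[[0,0,0],[0,0,0],0],[[0,0,0],[0,0,0],0],[[0,0,0],[0,0,0],0],[[0,0,0],[0,0,0],0],[[0,0,0],[0,0,0],0]]}}

```text
t: 10.85
tcp_pos: [0.528, -0.2841, 0.0454]
tool_rot: [0.978, -0.21, 0.0, 0.0]
force: [-0.2, 0.0, -0.5]
finger_gap: 1.002
gripper_force: 0.0
```

{"name": "play_rows", "arguments": {"rows": [[[0,0,0],[0,0,-5],0],[[0,0,0],[0,0,-10],0],[[0,0,0],[0,0,-15],0],[[0,0,0],[0,0,-20],0],[[0,0,0],[0,0,-20],0],[[0,0,0],[0,0,-20],0],[[0,0,0],[0,0,-20],0],[[0,0,0],[0,0,-10],0],[[0,0,0],[0,0,0],0],[[0,0,0],[0,0,0],0]]}}

```text
t: 11.68
tcp_pos: [0.528, -0.2841, 0.1659]
tool_rot: [0.978, -0.21, 0.001, 0.0]
force: [-0.5, 0.0, -0.2]
finger_gap: 0.996
gripper_force: 0.0
```

```bash
python3 - <<'E'
from h import *
to([.531,-.2805,.045])
im,d,W=cloud("scene"); cv2.imwrite("pics/s3.png",im[...,::-1])
blobs(im,W,(20,150,120),(35,255,255)); blobs(im,W,(105,150,60),(125,255,255),amin=5000)
E
```

```text
t 11.6833 tcp [ 0.528  -0.2841  0.1659] yaw y -114.26 z [ 0.001 -0.001 -1.   ] gap 0.996 F [-0.5  0.  -0.2] gf 0.0
shift mm [  1.   -4.6 120.9]
px [304. 149.] n 3604 z 0.0377 rect mm [ 202.8 -339.1] [193.5 146. ] 57.8
px [185. 215.] n 2511 z 0.0294 rect mm [ 528.7 -283.4] [109.4 130.7] 65.8
px [450. 354.] n 8522 z 0.038 rect mm [288.9 260.6] [149.7 185.9] 40.5
px [353. 431.] n 5854 z 0.0667 rect mm [519.  302.7] [131.2 102.7] 13.6
```

View pics/s3.png

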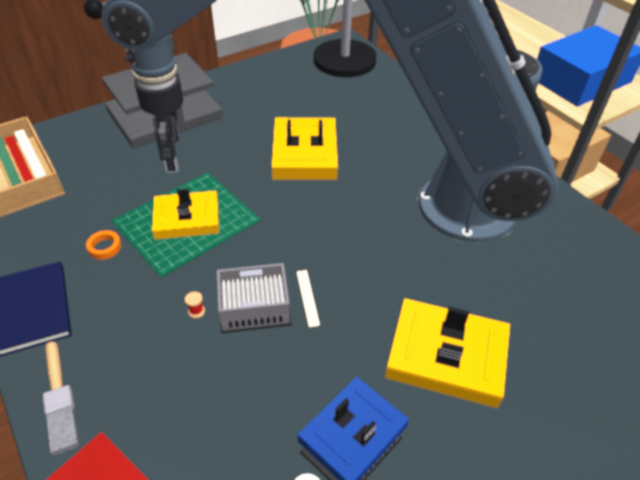

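The cover stands on the mat at (185,215), plate z 0.029 as expected and about 4 mm off the mat's centre. The box at (253,297) is open, the blue cover at (353,431) hasn't moved, and the gripper is clear.

```bash
python3 -c "
from station import *
print(sign_off())"
```

```text
the job is handed in; nothing more can be done
None
```

The yellow cover is off its box and stands level on the green mat, about 4 mm from the mat's centre; the blue cover was not touched, and the job was handed in at about 12 s with no verdict shown.

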